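# Lay a leg blank down and weight it in the ratchet hold-down

## Task

Get the wooden leg blank ready for gluing in the ratchet hold-down on the bench. First lift the hold-down's foot by its black knob, click by click past the pawl, until it stays up well clear of the height of a lying blank; then, without picking the standing blank up, push it against the low front edge of the steel bed, tip it over that edge so that it lies lengthwise on the bed with the mortised face up, and push it along under the raised foot until its end meets the back stop, square and in the middle of the bed. Finally press the pawl's paddle down so that the foot sinks onto the blank, let go of everything, and leave the other things on the bench where they are.

Things in the scene. Friction and masses are not known exactly. Their poses are not given: they have to be found in the camera images.
- press: Ratchet hold-down, fixed. Origin on the bench top under the middle of the bed's front edge; x along the bed towards the back stop, y to the left, z up. The steel bed is a plate 175 (x) x 90 (y) mm, top 12 mm above the bench; its front edge (x = 0) is the low stop. The foot hangs over the middle line at x = 138 mm; its rail runs in a grey column at x = 138, y = -62 mm, about 33 x 18 mm, 116 mm high.
- blank: Wooden leg blank, 40 (x) x 66 (y) x 110 (z) mm, 0.18 to 0.29 kg, loose, standing on end 10 to 40 mm in front of the bed, roughly square to it. Origin at the middle of its underside; z along its length; x points to the bed; the -x face has a dark mortise. Tipped over the bed's edge it lies 40 mm high, +x down, z along the bed; it falls freely once leaned about 25 degrees.
- blank_middle (a point): Centre of the blank, 55 mm up its length.
- blank_head (a point): Middle of the blank's top end when it stands; the end that meets the back stop when it lies.
- knob (a point): Middle of the upright black knob on the foot's arm, right above the foot: 24 mm across, 30 mm tall, reaching 15 mm above and below this point. It is lifted to raise the foot and moves with it. Lifting takes 6 to 9 N.
- press_rail: The moving part of the hold-down: toothed steel rail in the column, arm, black knob and round black rubber foot pad (38 mm across, 14 mm thick, facing down). It slides straight up and down by 60 mm and weighs about 0.65 kg. Origin on the foot's axis, at bench height when fully down, and higher by as much as it is raised; x, y, z as the hold-down's.
- press_pawl (a joint): Angle of the sprung pawl, rad: 0 engaged, grows as its paddle is pressed down, 0.45 at most; from 0.2 on (often earlier) the rail is free to sink. It springs back when let go; then it may rest a little out on a tooth.
- paddle (a point): Middle of the top of the pawl's steel paddle, 28 x 30 mm, level at rest, to the right of the column; 63 mm out and 48 mm up from the pawl's pivot, which runs along the bed's x. Press straight down from above, 3 to 6 N; the rail comes free after 6 to 12 mm, 24 mm is the end of travel. Keep it down until the foot has landed (about half a second).
- glue_bottle: Small yellow-labelled glue bottle, 34 mm across, 92 mm tall, loose, standing to the left of the bed's far end; leave alone. Origin under its base.
- house_block: Small grey house-shaped model block, 34 x 40 x 44 mm, loose, on the front of the bench to the left of the blank; leave alone. Origin under its middle.
- marker_red: Red marker, 139 mm long, 18 mm thick, loose, lying on the front of the bench left of the house-shaped block; leave alone. Origin under its middle.
- back_stop (a point): Middle of the back stop's face, 163 mm along the bed from its front edge, at bed-top height: a dark bar across the bed, rising 18 mm above the bed.
- foot (a point): Centre of the foot pad's underside. Height above the bench: 32 mm fully down, 92 mm fully up; it starts at 32 to 48 mm. The pawl lets it rise and, when let go, catches it at 44, 56, 68 or 80 mm; the lying blank's top is at 52 mm, so 56 mm is too low to pass it safely (68 or 80 is right). With the pawl out it sinks by its weight at about 0.15 m/s.
Not all that is in view belongs to the job. Several things have the shape of the blank; the one meant has the colours described above.

How it is judged:
By the outcome, as a careful person would: the job done as asked, in the order asked, and still so for the second after the job is handed in, with the robot touching nothing.
It also fails if it takes over 61 s, if anything falls off the work surface, if the arm or the gripper's body presses on something with over 40 N, if the wrist force passes 120 N, or if a joint passes its speed limit or range.

## Robot

A 6-joint arm with a two-finger parallel gripper is mounted at the origin on a cart in front of the work surface, level with it; the furniture and walls round the work are solid. World frame = base frame: x ahead of the robot, y to its left, z up, the work surface at z = 0. Lengths are in m, angles in rad, forces in N, time in s.
With the tool pointing down it reaches from about 0.3 to 0.875 m from the base axis. Payload 6.4 kg.
Tool frame: the origin (TCP) lies midway between the tips of the shut fingers; the grasp point (between the pads) lies 19 mm behind it; z points along the fingers, y is the line along which they close (so a half turn about z gives the same grasp; the last joint's range is limited). The gripper opens to 85 mm and grips with 20 to 120 N. Pads are 22 mm wide; open, the fingers measure 114 mm over their backs; the gripper's body (76 mm by 85 mm) begins 54 mm behind the grasp point. The pads swing forward as they close: fully open they stand 13 mm farther back than shut.
Start: joints at [0.985, 0.181, 1.607, -0, 1.354, -0.206], TCP at [0.213, 0.534, 0.231] pointing down, gripper open.
Joint ranges: [-2.99, 2.99], [-0.89, 2.07], [0.3, 2.58], [-1.14, 4.28], [0, 2.63], [-3.12, 3.12]. Speed limits (rad/s): [2.57, 2.57, 3.01, 3.14, 3.14, 3.14].

## Interface

Orientations are given as a unit quaternion [w, x, y, z].
In Python, from bench import sensors, vision, ctrl gives the robot as it stands.
- The arm moves only by the tool carry_out, never from a script. Its argument "deltas" is text: rows parted by semicolons, each of 7 numbers parted by spaces: the shift along the tool's x, y, z in mm, then the turn, a rotation vector about the tool's x, y, z in rad, then the closure, from 0 (fully open) to 1 (shut). In form: tx ty tz ax ay az claw; .... A call has 1 to 12 rows; each row is the pose to reach, as a shift and turn from the pose commanded when the call began, along the tool's axes at that moment; what a row does not reach only later rows make up. A row lasts 1/8 s, in which the tool goes at most 62.5 mm and 10.7 degrees, less where a joint would pass 70% of its speed; a pose out of reach is approached as far as the arm can. A call with a gripper value outside its range is refused whole. The fingers move at their own pace and stop on an object; the grip force is fixed at half the most. Time passes only in rows, so rows that repeat a pose let the fingers close. It gives the time, the measured TCP pose, the force, the opening and the grip force at its end, in the units of the state.
- sensors.get_obs(): the state, without advancing time (a new reading comes with each control period).
- vision.camera(name): name is "scene" or "top"; returns the picture (400x640x3 uint8, blue, green, red); there is no depth.
- vision.camera_model(name): a dict with "K" (3x3 intrinsics, pixels), "extrinsics" (4x4, takes a point from world to camera coordinates). Camera axes: x right, y down, z forward; pixel columns grow to the right and rows downward; lengths in m; the calibration is good to about 2 mm. A picture is of the moment at which its call begins. camera_model takes no time and is no camera call.
- ctrl.hand_in(): hands the job in; it is judged then, once.
The state is a dict: "time_s": time; "q": joint angles; "dq": joint speeds; "joint_efforts": joint torques, N m; "eef_pos": TCP position; "eef_rot": TCP orientation; "wrist_force": force on the tool from outside, world axes, zero at the start; "torque": the same for the moment, N m; "opening": opening from 0.0 (shut) to 1.0 (fully open); "grasp_force": force on a finger pad.
Only numpy, scipy, OpenCV 4.12 (cv2) and the standard library are available. Lean on these libraries where they do the work, as an engineer would, in place of code of your own. Each camera call takes 0.05 s, during which the arm holds its last target. There are 200 camera calls.

## Working session

There is one attempt and no reset: what is moved stays moved. The work goes in short steps, Python scripts to look and compute and a tool call to move; the robot and the scene stay as the last step left them, time stands still between calls to the robot, and variables do not carry over. Pictures are saved under pics/ and viewed, at most 10 in all, crops included, and the job is handed in when it is done.

Besides the shell and the picture viewer there is one more tool, called after "Emit:" as a command line: name --argument value ..., lists and objects as JSON in quotes. carry_out: Moves the arm, as the interface text tells. Its arguments: {"type":"object","properties":{"deltas":{"type":"string"}},"required":["deltas"]}

```bash
mkdir -p pics
python3 - <<'E'
from bench import sensors, vision
import cv2,numpy as np
for n in("scene","top"):
    cv2.imwrite(f"pics/{n}0.png",vision.camera(n)); m=vision.camera_model(n); print(n,np.round(m["K"],1).tolist(),np.round(m["extrinsics"],3).tolist())
o=sensors.get_obs(); print(o)
E
```

```text
scene [[492.7, 0.0, 316.6], [0.0, 492.7, 202.1], [0.0, 0.0, 1.0]] [[0.708, -0.706, -0.01, -0.214], [-0.533, -0.524, -0.664, 0.509], [0.464, 0.475, -0.747, 0.721], [0.0, 0.0, 0.0, 1.0]]
top [[365.5, 0.0, 319.3], [0.0, 365.5, 194.1], [0.0, 0.0, 1.0]] [[0.026, -0.999, -0.023, 0.284], [-0.991, -0.023, -0.135, 0.553], [0.134, 0.026, -0.991, 0.884], [0.0, 0.0, 0.0, 1.0]]
{'time_s': 0.1, 'q': array([ 9.84692721e-01,  1.81496107e-01,  1.60789983e+00, -1.31989603e-05,
        1.35379437e+00, -2.06278135e-01]), 'dq': array([-0.00237018, -0.00129176, -0.0024708 , -0.00054183, -0.00136125,
       -0.00069231]), 'joint_efforts': array([ 4.54264446e-04, -4.45875728e+01, -3.52237380e+01, -2.79568503e-04,
        4.16694354e-03,  1.29548306e-05]), 'eef_pos': array([0.2128831 , 0.53360884, 0.23046168]), 'eef_rot': array([-3.02328283e-04,  1.88771740e-01,  9.82020668e-01, -7.39433931e-04]), 'wrist_force': array([-1.12942901, -0.29611589,  0.21748627]), 'torque': array([-0.01531701, -0.04253759,  0.00869603]), 'grasp_force': 0.0, 'opening': 1.0016890413203032}
```

View pics/scene0.png

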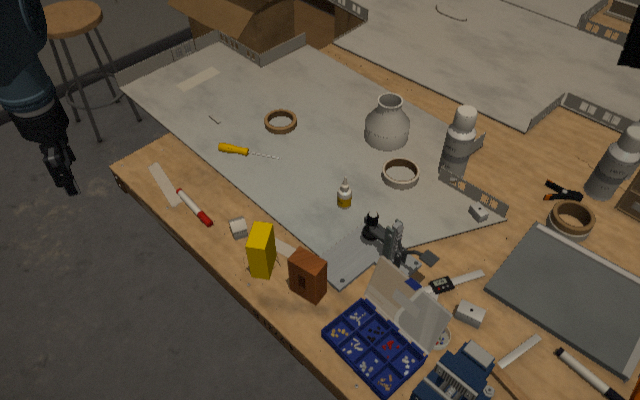

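View pics/top0.png

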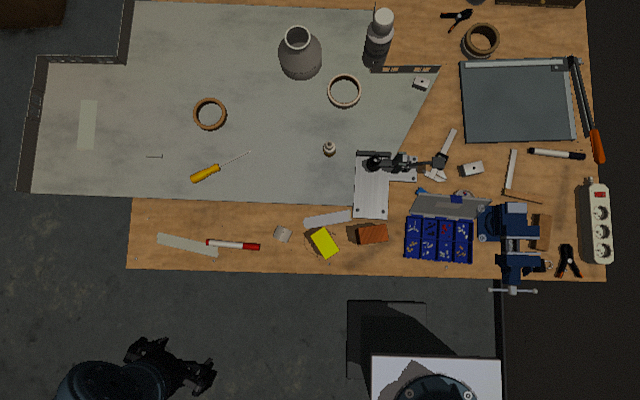

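The scene view shows the brown blank at about (308,275), with a yellow decoy at (260,250) and the press at (340-430, 210-285). In the top view the blank is at (370,233), the bed at (353-390, 150-217), the knob at (373,163) and the paddle at (440,160). I'll zoom in to measure.

```bash
cat > h.py <<'E'
import numpy as np,cv2
from bench import sensors,vision
M={n:vision.camera_model(n) for n in("scene","top")}
def ray(n,u,v):
    K,E=M[n]["K"],np.array(M[n]["extrinsics"]);R=E[:3,:3]
    d=R.T@np.linalg.inv(K)@[u,v,1];return -R.T@E[:3,3],d/np.linalg.norm(d)
def plane(n,u,v,z):
    c,d=ray(n,u,v);return c+d*(z-c[2])/d[2]
def tri(a,b):
    (c,d),(e,f)=ray("scene",*a),ray("top",*b)
    s=np.linalg.lstsq(np.c_[d,-f],e-c,rcond=None)[0]
    p,q=c+s[0]*d,e+s[1]*f;return (p+q)/2,np.linalg.norm(p-q)
def proj(n,P):
    E=np.array(M[n]["extrinsics"]);p=M[n]["K"]@(E[:3,:3]@P+E[:3,3]);return p[:2]/p[2]
def crop(im,x0,y0,x1,y1,s,f):
    cv2.imwrite(f,cv2.resize(im[y0:y1,x0:x1],None,fx=s,fy=s,interpolation=cv2.INTER_CUBIC))
E
python3 - <<'E'
from h import *
s=cv2.imread("pics/scene0.png");t=cv2.imread("pics/top0.png")
s=cv2.convertScaleAbs(s,alpha=1.5,beta=15);t=cv2.convertScaleAbs(t,alpha=1.5,beta=15)
crop(s,270,190,450,320,4.4,"pics/s1.png");crop(t,335,140,465,250,5,"pics/t1.png")
E
```

```text
(no output)
```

View pics/s1.png

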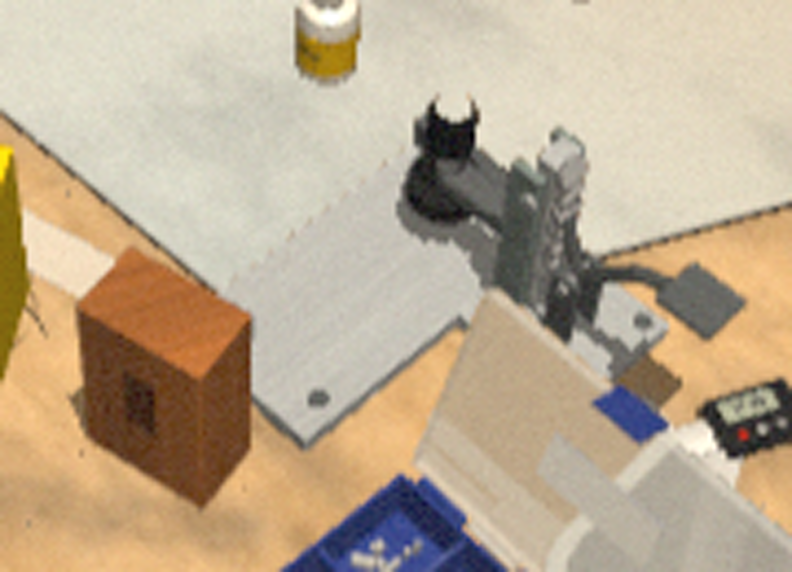

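View pics/t1.png

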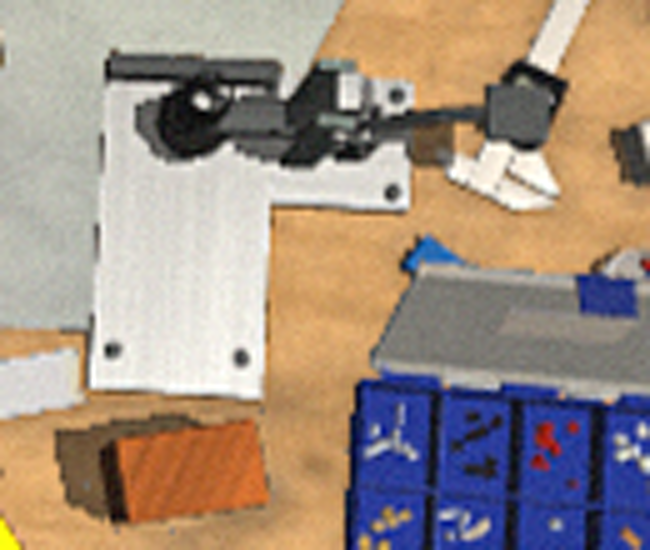

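```bash
cat >> h.py <<'E'
S=lambda x,y:(270+(x+.5)/4.4-.5,190+(y+.5)/4.4-.5)
T=lambda x,y:(335+(x+.5)/5-.5,140+(y+.5)/5-.5)
E
python3 - <<'E'
from h import *
np.set_printoptions(precision=4,suppress=True)
fl,fr=plane("top",*T(90,388),.012),plane("top",*T(262,398),.012)
print("bed front",fl,fr,np.linalg.norm(fl-fr)); print("scene fr corner",plane("scene",*S(305,442),.012))
bl,br=plane("top",*T(107,60),.03),plane("top",*T(281,70),.03); print("stop back top edge",bl,br)
print("stop front", plane("top",*T(106,80),.03),plane("top",*T(279,88),.03))
for a,b in(((250,318),(258,420)),((202,380),(270,500)),((80,305),(128,522)),((130,247),(108,442))):
    print("blank top",tri(S(*a),T(*b)),plane("top",*T(*b),.11),plane("scene",*S(*a),.11))
print("paddle",tri(S(703,302),T(520,115)))
print("knob",tri(S(452,105),T(202,100)),tri(S(450,130),T(198,108)))
print("pad", tri(S(440,185),T(188,125)))
E
```

```text
bed front [0.4918 0.2111 0.012 ] [0.4888 0.1227 0.012 ] 0.08849068970275306
scene fr corner [0.4873 0.1206 0.012 ]
stop back top edge [0.661  0.2059 0.03  ] [0.6575 0.116  0.03  ]
stop front [0.6503 0.2063 0.03  ] [0.6479 0.1171 0.03  ]
blank top (array([0.4713, 0.1402, 0.1081]), np.float64(0.0011164831202072941)) [0.4717 0.1402 0.11  ] [0.4699 0.1395 0.11  ]
blank top (array([0.4353, 0.1339, 0.1059]), np.float64(8.573266333362617e-05)) [0.4352 0.1346 0.11  ] [0.4335 0.132  0.11  ]
blank top (array([0.4243, 0.1985, 0.1064]), np.float64(0.0018936345391278976)) [0.4235 0.1994 0.11  ] [0.4235 0.196  0.11  ]
blank top (array([0.4615, 0.2075, 0.1036]), np.float64(0.0033552621825758354)) [0.4598 0.209  0.11  ] [0.4598 0.2031 0.11  ]
paddle (array([0.6219, 0.0128, 0.0943]), np.float64(0.0011875496752855712))
knob (array([0.627 , 0.1637, 0.0971]), np.float64(0.00491781548088509)) (array([0.6272, 0.1633, 0.0789]), np.float64(0.0048693996359318115))
pad (array([0.6269, 0.1639, 0.037 ]), np.float64(0.0024714804276601983))
```

```bash
cat >> h.py <<'E'
from scipy.spatial.transform import Rotation as Ro
O=np.array([.489,.1668,0]);YAW=-.036
PX=np.array([np.cos(YAW),np.sin(YAW),0]);PY=np.array([-np.sin(YAW),np.cos(YAW),0]);UP=np.array([0,0,1.])
def w(x,y,z): return O+(x*PX+y*PY)/1000+UP*z/1000   # press mm -> world
def p(P): d=np.array(P)-O;return np.round([d@PX*1000,d@PY*1000,d[2]*1000],1)
def rot(yd,tilt=0,head=PX):
    z=-UP*np.cos(tilt)+head*np.sin(tilt);y=yd-z*(yd@z);y/=np.linalg.norm(y);return Ro.from_matrix(np.c_[np.cross(y,z),y,z])
def now():
    o=sensors.get_obs();return o,np.array(o["eef_pos"]),Ro.from_quat(np.roll(o["eef_rot"],-1))
def go(P,R,lab=""):
    o,e,C=now();d=C.inv().apply(np.array(P)-e)*1000;r=(C.inv()*R).as_rotvec()
    print(lab,"t%.1f"%o["time_s"],"at",p(e),"d",np.round(d,1),"r",np.round(r,3))
E
python3 - <<'E'
from h import *
go([.627,.162,.17],rot(PX),"a"); go([.627,.162,.17],rot(-PX),"b")
E
```

```text
a t0.1 at [-289.1  356.6  230.5] d [-522.4 -191.5   60.6] r [-2.000e-03  1.000e-03  1.227e+00]
b t0.1 at [-289.1  356.6  230.5] d [-522.4 -191.5   60.6] r [-1.000e-03 -2.000e-03 -1.915e+00]
```

Emit:
carry_out --deltas "-522 -192 60 0 0 1.227 0;-522 -192 60 0 0 1.227 0;-522 -192 60 0 0 1.227 0;-522 -192 60 0 0 1.227 0;-522 -192 60 0 0 1.227 0;-522 -192 60 0 0 1.227 0;-522 -192 60 0 0 1.227 0;-522 -192 60 0 0 1.227 0;-522 -192 60 0 0 1.227 0;-522 -192 60 0 0 1.227 0;-522 -192 60 0 0 1.227 0;-522 -192 60 0 0 1.227 0"

```text
time_s: 1.6
eef_pos: [0.6258, 0.1634, 0.1713]
eef_rot: [-0.0, 0.719, 0.695, -0.0]
wrist_force: [0.1, 0.1, 0.1]
opening: 1.003
grasp_force: 0.0
```

Run:
```python
from h import *
im=cv2.convertScaleAbs(vision.camera("scene"),alpha=1.5,beta=15)
crop(im,330,150,450,260,5,"pics/s2.png")
go([.627,.162,.066],rot(PX))
print(proj("scene",np.array([.627,.162,.17])))
```

```text
t1.6 at [137.    1.6 171.5] d [ -1.5   1.1 105.5] r [-0.    -0.     0.002]
[374.56439518 190.13854267]
```

View pics/s2.png

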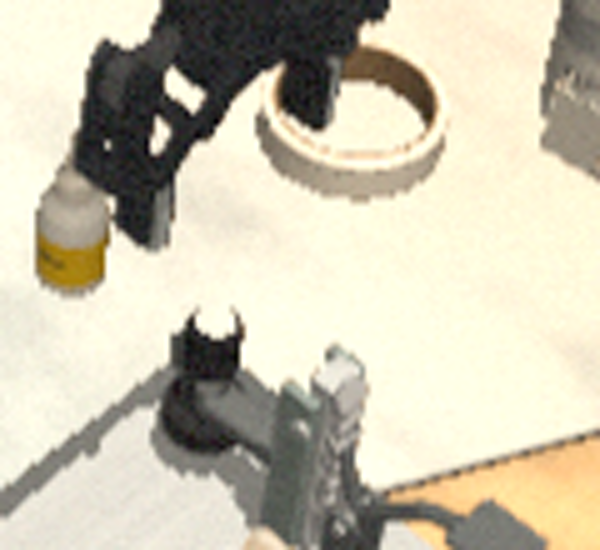

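The open fingers straddle the knob (crop 215,340), with the column well clear on the right. I'll descend, close on it, and then lift slowly.

Emit:
carry_out --deltas "-1 1 50 0 0 0 0;-1 1 90 0 0 0 0;-1 1 104 0 0 0 0;-1 1 104 0 0 0 1;-1 1 104 0 0 0 1;-1 1 104 0 0 0 1;-1 1 104 0 0 0 1;-1 1 104 0 0 0 1;-1 1 104 0 0 0 1;-1 1 104 0 0 0 1"

```text
time_s: 2.9
eef_pos: [0.6277, 0.1614, 0.0693]
eef_rot: [-0.0, 0.72, 0.694, 0.0]
wrist_force: [-5.3, -0.3, 8.3]
opening: 0.257
grasp_force: 59.0
```

Emit:
carry_out --deltas "0 0 -4 0 0 0 1;0 0 -8 0 0 0 1;0 0 -12 0 0 0 1;0 0 -16 0 0 0 1;0 0 -20 0 0 0 1;0 0 -24 0 0 0 1;0 0 -28 0 0 0 1;0 0 -32 0 0 0 1;0 0 -36 0 0 0 1;0 0 -40 0 0 0 1;0 0 -43 0 0 0 1;0 0 -43 0 0 0 1"

```text
time_s: 4.4
eef_pos: [0.6276, 0.1613, 0.1107]
eef_rot: [-0.0, 0.72, 0.694, -0.0]
wrist_force: [-0.6, 4.3, -6.4]
opening: 0.263
grasp_force: 59.9
```

Run:
```python
from h import *
im=cv2.convertScaleAbs(vision.camera("scene"),alpha=1.5,beta=15)
crop(im,270,150,450,280,4.4,"pics/s3.png")
```

```text
(no output)
```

View pics/s3.png

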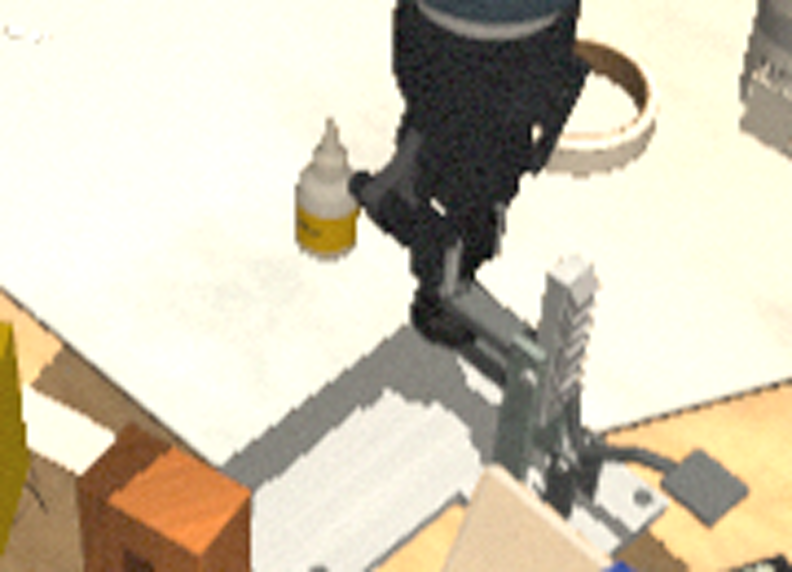

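The foot is raised by about 41 mm, with the pad at crop (440,318). Next I release it and go up.

Emit:
carry_out --deltas "0 0 0 0 0 0 0;0 0 0 0 0 0 0;0 0 0 0 0 0 0;0 0 0 0 0 0 0;0 0 0 0 0 0 0;0 0 -40 0 0 0 0;0 0 -90 0 0 0 0;0 0 -100 0 0 0 0"

```text
time_s: 5.45
eef_pos: [0.6301, 0.1614, 0.2151]
eef_rot: [0.002, 0.72, 0.694, 0.003]
wrist_force: [0.1, 1.1, -0.3]
opening: 0.996
grasp_force: 0.0
```

Run:
```python
from h import *
im=vision.camera("scene");d=im.max(2)[195:250,350:390]<45
cv2.imwrite("pics/s4full.png",im)
ys=np.where(d.sum(1)>2)[0]+195;print(ys.min(),ys.max())
o=cv2.imread("pics/scene0.png");d=o.max(2)[195:250,350:390]<45;ys=np.where(d.sum(1)>2)[0]+195;print(ys.min(),ys.max())
for z in(32,44,56,68,80): print(z,proj("scene",w(138,0,z)),proj("scene",w(138,0,z+14)))
# push poses: tilt 45, tool y along press y
for s in(1,-1):
  for x in(-110,-40): go(w(x,0,100),rot(PY*s,.8),str((s,x)))
```

```text
204 245
216 249
32 [369.61637023 233.77603676] [370.07748155 229.74448146]
44 [370.0110489  230.32531061] [370.48006748 226.22462108]
56 [370.41249075 226.81545309] [370.88962175 222.64383565]
68 [370.82087113 223.24493116] [371.30632686 219.00052955]
80 [371.23637149 219.61215833] [371.73037174 215.29305092]
(1, -110) t5.5 at [140.7  -0.4 214.4] d [   0.3 -251.4  112.8] r [-0.62  -0.621 -1.48 ]
(1, -40) t5.5 at [140.7  -0.4 214.4] d [   0.3 -181.4  113.3] r [-0.62  -0.621 -1.48 ]
(-1, -110) t5.5 at [140.7  -0.4 214.4] d [   0.3 -251.4  112.8] r [-0.621  0.62   1.48 ]
(-1, -40) t5.5 at [140.7  -0.4 214.4] d [   0.3 -181.4  113.3] r [-0.621  0.62   1.48 ]
```

Emit:
carry_out --deltas "0 -30 -10 -0.62 -0.62 -1.48 0.6;0 -80 -10 -0.62 -0.62 -1.48 0.6;0 -130 -10 -0.62 -0.62 -1.48 0.6;0 -180 -10 -0.62 -0.62 -1.48 0.6;0 -230 -10 -0.62 -0.62 -1.48 0.6;0 -261 -10 -0.62 -0.62 -1.48 0.6;0 -261 -10 -0.62 -0.62 -1.48 0.6;0 -261 -10 -0.62 -0.62 -1.48 0.6;0 -261 -10 -0.62 -0.62 -1.48 0.6;0 -261 -10 -0.62 -0.62 -1.48 0.6;0 -261 -10 -0.62 -0.62 -1.48 0.6;0 -261 -10 -0.62 -0.62 -1.48 0.6"

```text
time_s: 7.0
eef_pos: [0.3668, 0.1705, 0.2199]
eef_rot: [0.386, 0.017, 0.922, -0.007]
wrist_force: [-0.3, -0.5, -0.0]
opening: 0.399
grasp_force: 0.0
```

Run:
```python
from h import *
o,e,C=now();print(o["q"].round(2),o["opening"],C.as_matrix().round(2).tolist())
im=vision.camera("top");t=cv2.cvtColor(im,cv2.COLOR_BGR2HSV)
cv2.imwrite("pics/top4.png",im)
R=rot(PY,.8)
for P in((-120,0,25),(-90,0,25),(-60,0,25),(-52,0,25),(-65,0,90),(0,0,90)): go(w(*P),R,str(P))
s=vision.camera("scene");crop(cv2.convertScaleAbs(s,alpha=1.5,beta=15),220,150,450,320,3.4,"pics/s5.png")
```

```text
[ 0.36 -0.72  2.52 -0.48  0.65 -0.89] 0.39880540078803334 [[-0.7, 0.04, 0.71], [0.03, 1.0, -0.03], [-0.71, 0.0, -0.7]]
(-120, 0, 25) t7.0 at [-122.1   -0.6  220. ] d [137.4   0.6 138.5] r [-0.    -0.008 -0.001]
(-90, 0, 25) t7.0 at [-122.1   -0.6  220. ] d [116.3   0.6 159.8] r [-0.    -0.008 -0.001]
(-60, 0, 25) t7.0 at [-122.1   -0.6  220. ] d [ 95.2   0.6 181.2] r [-0.    -0.008 -0.001]
(-52, 0, 25) t7.0 at [-122.1   -0.6  220. ] d [ 89.6   0.6 186.9] r [-0.    -0.008 -0.001]
(-65, 0, 90) t7.0 at [-122.1   -0.6  220. ] d [ 52.5   0.6 132. ] r [-0.    -0.008 -0.001]
(0, 0, 90) t7.0 at [-122.1   -0.6  220. ] d [  6.8   0.7 178.3] r [-0.    -0.008 -0.001]
```

View pics/s5.png

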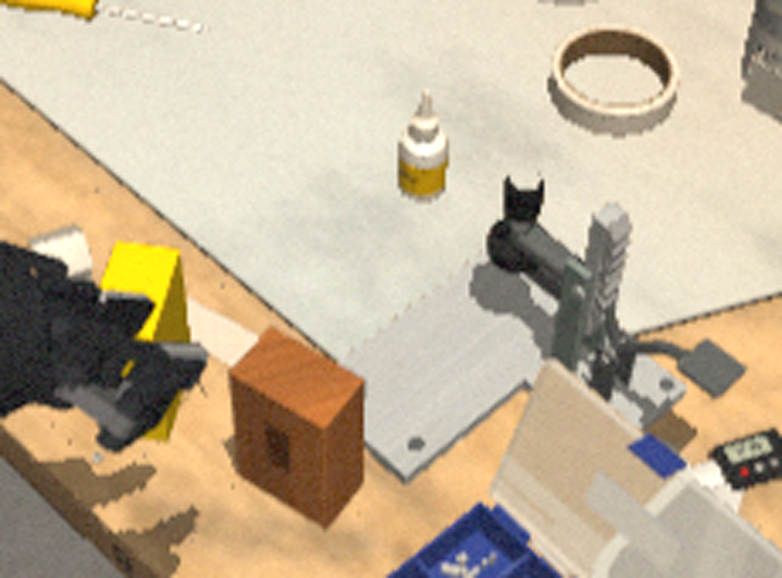

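The foot stays up: pad at crop (508,247), and the blank still stands. Now I descend behind the blank.

Emit:
carry_out --deltas "30 0 40 0 0 0 0.6;60 0 80 0 0 0 0.6;90 0 117 0 0 0 0.6;110 0 143 0 0 0 0.6;120 0 156 0 0 0 0.6;120 0 156 0 0 0 0.6"

```text
time_s: 7.85
eef_pos: [0.3922, 0.1558, 0.0788]
eef_rot: [0.357, 0.013, 0.934, 0.002]
wrist_force: [-0.7, -0.4, -0.6]
opening: 0.399
grasp_force: 0.0
```

Run:
```python
from h import *
o,e,C=now();print(o["q"].round(2),o["wrist_force"].round(1))
R=rot(PY,.8)
for P in((-75,0,25),(-50,0,25),(-40,0,25)): go(w(*P),R,str(P))
```

```text
[ 0.2  -0.22  2.58 -1.14  0.15 -0.26] [-0.7 -0.4 -0.6]
(-75, 0, 25) t7.8 at [-96.3 -14.5  78.8] d [20.  13.5 54.6] r [ 0.019 -0.07  -0.001]
(-50, 0, 25) t7.8 at [-96.3 -14.5  78.8] d [ 1.4 13.1 71.3] r [ 0.019 -0.07  -0.001]
(-40, 0, 25) t7.8 at [-96.3 -14.5  78.8] d [-6.1 13.  77.9] r [ 0.019 -0.07  -0.001]
```

Run:
```python
from h import *
R=rot(PY,.5)
for P in((-98,0,85),(-95,0,30),(-85,0,30)): go(w(*P),R,str(P))
```

```text
(-98, 0, 85) t7.8 at [-96.3 -14.5  78.8] d [-2.8 14.6 -5.4] r [0.019 0.23  0.002]
(-95, 0, 30) t7.8 at [-96.3 -14.5  78.8] d [31.6 13.8 37.5] r [0.019 0.23  0.002]
(-85, 0, 30) t7.8 at [-96.3 -14.5  78.8] d [24.1 13.7 44.2] r [0.019 0.23  0.002]
```

Emit:
carry_out --deltas "-3 15 -5 0.019 0.23 0 0.6;-3 15 -5 0.019 0.23 0 0.6;-3 15 -5 0.019 0.23 0 0.6;-3 15 -5 0.019 0.23 0 0.6"

```text
time_s: 8.35
eef_pos: [0.3931, 0.172, 0.0871]
eef_rot: [0.25, 0.016, 0.968, -0.004]
wrist_force: [-0.9, -0.6, 0.5]
opening: 0.399
grasp_force: 0.0
```

Run:
```python
from h import *
R=rot(PY,.5);o,e,C=now();print(o["q"].round(2))
for P in((-98,0,85),(-95,0,30),(-85,0,30)): go(w(*P),R,str(P))
```

```text
[ 0.23 -0.2   2.41 -0.29  0.46 -1.08]
(-98, 0, 85) t8.3 at [-96.    1.8  87.1] d [ 2.7 -1.8  0.9] r [0.002 0.004 0.002]
(-95, 0, 30) t8.3 at [-96.    1.8  87.1] d [26.7 -1.8 50.5] r [0.002 0.004 0.002]
(-85, 0, 30) t8.3 at [-96.    1.8  87.1] d [18.  -1.8 55.3] r [0.002 0.004 0.002]
```

Emit:
carry_out --deltas "8 -2 18 0 0 0 0.6;16 -2 36 0 0 0 0.6;22 -2 53 0 0 0 0.6;22 -2 53 0 0 0 0.6"

```text
time_s: 8.85
eef_pos: [0.3955, 0.1683, 0.0264]
eef_rot: [0.246, 0.016, 0.969, -0.005]
wrist_force: [-0.4, -0.2, 0.0]
opening: 0.401
grasp_force: 0.0
```

Run:
```python
from h import *
R=rot(PY,.5);o,e,C=now();print(o["q"].round(2),o["wrist_force"])
for P in((-75,0,28),(-65,0,28),(-55,0,28),(-45,0,28)): go(w(*P),R,str(P))
```

```text
[ 0.22  0.01  2.42 -0.49  0.26 -0.88] [-0.37565007 -0.16929146  0.00232764]
(-75, 0, 28) t8.8 at [-93.5  -1.8  26.4] d [-17.    1.8   7.4] r [-0.001 -0.002  0.004]
(-65, 0, 28) t8.8 at [-93.5  -1.8  26.4] d [-25.8   1.8  12.2] r [-0.001 -0.002  0.004]
(-55, 0, 28) t8.8 at [-93.5  -1.8  26.4] d [-34.6   1.7  16.9] r [-0.001 -0.002  0.004]
(-45, 0, 28) t8.8 at [-93.5  -1.8  26.4] d [-43.4   1.7  21.7] r [-0.001 -0.002  0.004]
```

Emit:
carry_out --deltas "-8 2 3 0 0 0.004 0.6;-14 2 6 0 0 0.004 0.6;-18 2 8 0 0 0.004 0.6;-21 2 10 0 0 0.004 0.6;-24 2 11 0 0 0.004 0.6;-27 2 13 0 0 0.004 0.6;-30 2 14 0 0 0.004 0.6;-33 2 16 0 0 0.004 0.6;-35 2 17 0 0 0.004 0.6;-37 2 18 0 0 0.004 0.6"

```text
time_s: 10.1
eef_pos: [0.4383, 0.1693, 0.0295]
eef_rot: [0.247, 0.018, 0.969, -0.004]
wrist_force: [-2.2, 0.1, 0.7]
opening: 0.401
grasp_force: 0.9
```

Run:
```python
from h import *
R=rot(PY,.5);o,e,C=now();print(o["q"].round(2),o["wrist_force"])
for P in((-47,0,28),(-44,0,28)): go(w(*P),R,str(P))
s=vision.camera("scene");crop(cv2.convertScaleAbs(s,alpha=1.5,beta=15),220,190,400,320,4.4,"pics/s6.png")
t=vision.camera("top");crop(cv2.convertScaleAbs(t,alpha=1.5,beta=15),335,140,465,250,5,"pics/t6.png")
a=cv2.imread("pics/s6.png");b=cv2.imread("pics/t6.png")
h=min(a.shape[0],b.shape[0]);c=np.hstack([cv2.resize(a,(420,303)),cv2.resize(b,(358,303))]);cv2.imwrite("pics/c6.png",c)
```

```text
[ 0.19  0.08  2.33 -0.43  0.26 -0.96] [-2.15742255  0.08173834  0.67268963]
(-47, 0, 28) t10.1 at [-50.8   0.7  29.5] d [-2.6 -0.7  3.1] r [ 0.    -0.001 -0.001]
(-44, 0, 28) t10.1 at [-50.8   0.7  29.5] d [-5.2 -0.7  4.5] r [ 0.    -0.001 -0.001]
```

View pics/c6.png

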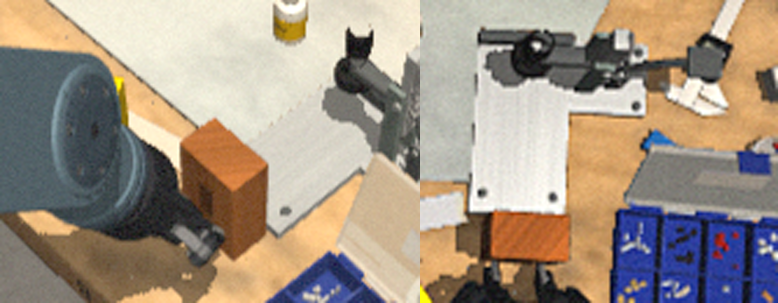

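Emit:
carry_out --deltas "-2 -1 2 0 0 0 0.6;-4 -1 3 0 0 0 0.6;-5 -1 4 0 0 0 0.6;-7 -1 5 0 0 0 0.6;-7 -1 5 0 0 0 0.6"

```text
time_s: 10.82
eef_pos: [0.4425, 0.1676, 0.0263]
eef_rot: [0.244, 0.018, 0.97, -0.005]
wrist_force: [-18.8, 2.5, 12.3]
opening: 0.398
grasp_force: 9.9
```

```bash
cat >> h.py <<'E'
def blank(z,im=None):
    im=vision.camera("top") if im is None else im
    h=cv2.cvtColor(im,cv2.COLOR_BGR2HSV);m=cv2.inRange(h,(3,150,75),(14,255,255));m[:130]=0;m[262:]=0;m[:,:335]=0;m[:,:]*=1;m[:,402:]=0
    m=cv2.morphologyEx(m,cv2.MORPH_OPEN,np.ones((3,3)))
    c=max(cv2.findContours(m,cv2.RETR_EXTERNAL,cv2.CHAIN_APPROX_NONE)[0],key=cv2.contourArea)
    b=np.array([p(plane("top",u,v,z)) for u,v in cv2.boxPoints(cv2.minAreaRect(c))])[:,:2]
    (cx,cy),(a,d),t=cv2.minAreaRect(b.astype(np.float32));print("blank c %.1f %.1f size %.1f %.1f ang %.1f"%(cx,cy,a,d,t))
E
python3 - <<'E'
from h import *
blank(.11,cv2.imread("pics/top4.png"));blank(.11)
R=rot(PY,.5);o,e,C=now();print(o["wrist_force"].round(1))
for P in((-65,0,35),(-75,0,85),(-45,0,85),(-30,0,85),(-10,0,75)): go(w(*P),R,str(P))
E
```

```text
blank c -41.5 1.3 size 40.0 65.7 ang 11.6
blank c -18.8 -2.2 size 65.3 38.6 ang 89.0
[-19.    2.3  13.1]
(-65, 0, 35) t10.9 at [-46.5  -0.9  26.3] d [ 12.2   0.9 -16.5] r [-0.002 -0.008 -0.001]
(-75, 0, 85) t10.9 at [-46.5  -0.9  26.3] d [ -2.6   0.8 -65.3] r [-0.002 -0.008 -0.001]
(-45, 0, 85) t10.9 at [-46.5  -0.9  26.3] d [-29.    0.8 -51.1] r [-0.002 -0.008 -0.001]
(-30, 0, 85) t10.9 at [-46.5  -0.9  26.3] d [-42.3   0.9 -44. ] r [-0.002 -0.008 -0.001]
(-10, 0, 75) t10.9 at [-46.5  -0.9  26.3] d [-55.2   0.9 -25.7] r [-0.002 -0.008 -0.001]
```

Emit:
carry_out --deltas "12 1 -16 0 0 0 0.6;12 1 -16 0 0 0 0.6;0 1 -40 0 0 0 0.6;-13 1 -63 0 0 0 0.6;-13 1 -63 0 0 0 0.6;-26 1 -56 0 0 0 0.6;-31 1 -54 0 0 0 0.6;-35 1 -51 0 0 0 0.6;-39 1 -49 0 0 0 0.6;-43 1 -47 0 0 0 0.6;-47 1 -45 0 0 0 0.6"

```text
time_s: 12.25
eef_pos: [0.4668, 0.1683, 0.0906]
eef_rot: [0.247, 0.018, 0.969, -0.004]
wrist_force: [-0.4, -0.6, 1.0]
opening: 0.398
grasp_force: 0.2
```

Run:
```python
from h import *
R=rot(PY,.5);o,e,C=now();print(o["wrist_force"].round(1))
for P in((-15,0,85),(0,0,85),(10,0,80)): go(w(*P),R,str(P))
blank(.11)
```

```text
[-0.4 -0.6  1. ]
(-15, 0, 85) t12.2 at [-22.2   0.7  90.6] d [-3.7 -0.7  8.4] r [ 0.    -0.    -0.001]
(0, 0, 85) t12.2 at [-22.2   0.7  90.6] d [-16.9  -0.7  15.6] r [ 0.    -0.    -0.001]
(10, 0, 80) t12.2 at [-22.2   0.7  90.6] d [-23.2  -0.7  24.7] r [ 0.    -0.    -0.001]
blank c 9.0 -1.6 size 37.2 63.0 ang 3.4
```

Emit:
carry_out --deltas "-3 -1 4 0 0 0 0.6;-7 -1 8 0 0 0 0.6;-10 -1 11 0 0 0 0.6;-14 -1 15 0 0 0 0.6;-18 -1 19 0 0 0 0.6;-23 -1 24 0 0 0 0.6;-23 -1 24 0 0 0 0.6;-23 -1 24 0 0 0 0.6;-23 -1 24 0 0 0 0.6"

```text
time_s: 13.42
eef_pos: [0.4979, 0.1662, 0.0805]
eef_rot: [0.247, 0.018, 0.969, -0.004]
wrist_force: [-0.4, -0.0, 0.6]
opening: 0.401
grasp_force: 0.0
```

Run:
```python
from h import *
R=rot(PY,.5);o,e,C=now();print(o["wrist_force"].round(1))
for P in((-20,0,90),(-50,0,80),(-50,0,30),(-25,0,30)): go(w(*P),R,str(P))
s=vision.camera("scene");crop(cv2.convertScaleAbs(s,alpha=1.5,beta=15),250,150,450,300,3.5,"pics/s7.png")
blank(.052)
```

```text
[-0.4 -0.   0.6]
(-20, 0, 90) t13.4 at [ 9.  -0.3 80.5] d [ 20.9   0.3 -22.2] r [ 0.    -0.    -0.001]
(-50, 0, 80) t13.4 at [ 9.  -0.3 80.5] d [ 52.    0.3 -27.8] r [ 0.    -0.    -0.001]
(-50, 0, 30) t13.4 at [ 9.  -0.3 80.5] d [76.   0.2 16.1] r [ 0.    -0.    -0.001]
(-25, 0, 30) t13.4 at [ 9.  -0.3 80.5] d [54.   0.2 28.1] r [ 0.    -0.    -0.001]
blank c 49.9 -1.7 size 64.2 61.0 ang 89.7
```

View pics/s7.png

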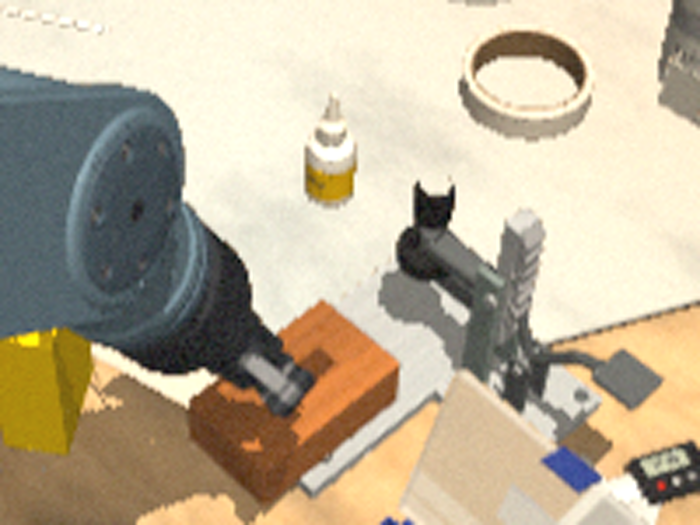

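The blank lies on the bed with its mortise up at crop (320,358), its tail overhanging the front edge. I'll go round behind the tail and push it along.

Emit:
carry_out --deltas "21 0 -22 0 0 0 0.6;57 0 -32 0 0 0 0.6;60 0 -32 0 0 0 0.6;76 0 -10 0 0 0 0.6;84 0 11 0 0 0 0.6;84 0 11 0 0 0 0.6"

```text
time_s: 14.28
eef_pos: [0.4293, 0.1684, 0.0294]
eef_rot: [0.246, 0.018, 0.969, -0.005]
wrist_force: [-0.6, -0.4, 0.6]
opening: 0.402
grasp_force: 0.0
```

Run:
```python
from h import *
R=rot(PY,.5);o,e,C=now();print(o["wrist_force"].round(1))
blank(.052)
for P in((-40,1,28),(0,0,28),(35,0,28),(45,0,28)): go(w(*P),R,str(P))
```

```text
[-0.6 -0.4  0.6]
blank c 26.2 -2.5 size 65.2 109.3 ang 89.7
(-40, 1, 28) t14.3 at [-59.1  -0.3  30.4] d [-15.6   1.3  11.2] r [-0.    -0.001 -0.001]
(0, 0, 28) t14.3 at [-59.1  -0.3  30.4] d [-50.7   0.4  30.3] r [-0.    -0.001 -0.001]
(35, 0, 28) t14.3 at [-59.1  -0.3  30.4] d [-81.5   0.4  47.1] r [-0.    -0.001 -0.001]
(45, 0, 28) t14.3 at [-59.1  -0.3  30.4] d [-90.3   0.4  51.8] r [-0.    -0.001 -0.001]
```

Emit:
carry_out --deltas "-8 0 5 0 0 0 0.6;-15 0 11 0 0 0 0.6;-22 0 15 0 0 0 0.6;-31 0 20 0 0 0 0.6;-40 0 25 0 0 0 0.6;-49 0 30 0 0 0 0.6;-58 0 35 0 0 0 0.6;-67 0 39 0 0 0 0.6;-74 0 43 0 0 0 0.6;-79 0 46 0 0 0 0.6;-83 0 48 0 0 0 0.6;-83 0 48 0 0 0 0.6"

```text
time_s: 15.82
eef_pos: [0.526, 0.1652, 0.0284]
eef_rot: [0.248, 0.018, 0.969, -0.004]
wrist_force: [-0.6, -0.1, -0.6]
opening: 0.394
grasp_force: 0.0
```

Run:
```python
from h import *
R=rot(PY,.5);o,e,C=now();print(o["wrist_force"].round(1))
blank(.052,cv2.imread("pics/x.png") if 0 else None)
for P in((25,0,28),(40,0,28),(47,0,28),(53,0,28)): go(w(*P),R,str(P))
im=cv2.convertScaleAbs(vision.camera("top"),alpha=1.5,beta=15);crop(im,335,140,465,250,5,"pics/t8.png")
```

```text
[-0.6 -0.1 -0.6]
blank c 91.4 -1.8 size 91.6 63.9 ang 0.4
(25, 0, 28) t15.9 at [36.9 -0.3 28.5] d [10.7  0.3 -5.3] r [ 0.     0.    -0.002]
(40, 0, 28) t15.9 at [36.9 -0.3 28.5] d [-2.5  0.3  1.9] r [ 0.     0.    -0.002]
(47, 0, 28) t15.9 at [36.9 -0.3 28.5] d [-8.6  0.3  5.3] r [ 0.     0.    -0.002]
(53, 0, 28) t15.9 at [36.9 -0.3 28.5] d [-13.9   0.3   8.1] r [ 0.     0.    -0.002]
```

View pics/t8.png

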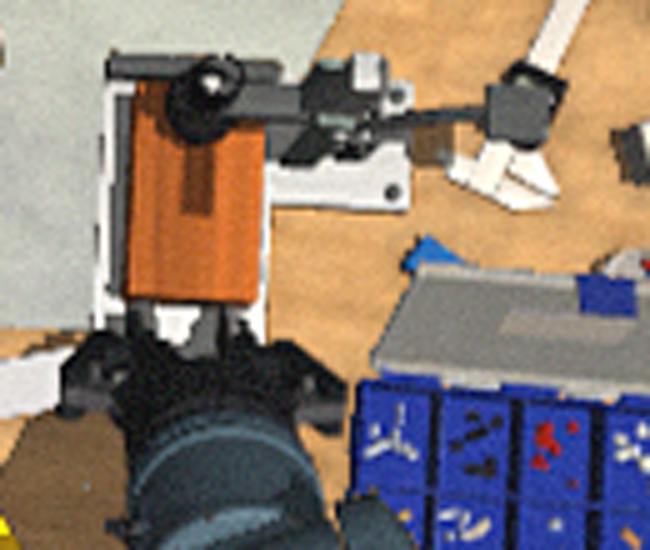

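The blank is nearly at the stop and square, with tail edge at crop (128-255,302), about 2 mm to the right. I'll open the jaws, straddle the tail and narrow them to centre it.

Emit:
carry_out --deltas "15 1 -8 0 0 0 0;15 1 -8 0 0 0 0;15 1 -8 0 0 0 0;15 1 -8 0 0 0 0;-5 1 3 0 0 0 0;-25 1 14 0 0 0 0;-34 1 18 0 0 0 0;-34 1 18 0 0 0 0.1;-34 1 18 0 0 0 0.15;-34 1 18 0 0 0 0.2;-34 1 18 0 0 0 0.21;-34 1 18 0 0 0 0.21"

```text
time_s: 17.42
eef_pos: [0.5636, 0.1647, 0.0286]
eef_rot: [0.247, 0.018, 0.969, -0.004]
wrist_force: [-0.0, -1.0, -1.1]
opening: 0.789
grasp_force: 0.6
```

Run:
```python
from h import *
R=rot(PY,.5);o,e,C=now();print(o["wrist_force"].round(1),p(e))
blank(.052)
```

```text
[-0.  -1.  -1.1] [74.6  0.6 28.6]
blank c 96.8 -0.3 size 64.2 78.1 ang 87.6
```

Emit:
carry_out --deltas "0 0 0 0 0 0 0;0 0 0 0 0 0 0;20 0 -10 0 0 0 0;45 0 -23 0 0 0 0;45 0 -23 0 0 0 0.6;45 0 -23 0 0 0 0.6;45 0 -23 0 0 0 0.6;37 0 -20 0 0 0 0.6;30 0 -16 0 0 0 0.6;27 0 -14 0 0 0 0.6;25 0 -13 0 0 0 0.6;23 0 -12 0 0 0 0.6"

```text
time_s: 18.98
eef_pos: [0.5353, 0.1656, 0.0267]
eef_rot: [0.245, 0.018, 0.969, -0.005]
wrist_force: [-18.2, 1.0, 12.5]
opening: 0.406
grasp_force: 9.2
```

Run:
```python
from h import *
R=rot(PY,.5);o,e,C=now();print(o["wrist_force"].round(1),p(e))
blank(.052)
```

```text
[-18.2   1.   12.5] [46.3  0.4 26.7]
blank c 95.3 0.2 size 63.7 83.1 ang 89.6
```

Run:
```python
from h import *
R=rot(PY,.5);V=rot(PY)
print(p([.622,.0128,.0943]))
for P in((0,0,28),(0,0,200)): go(w(*P),R,str(P))
go(w(40,-100,210),V);go(np.array([.622,.0128,.2]),V)
```

```text
[ 138.5 -149.1   94.3]
(0, 0, 28) t19.0 at [46.3  0.4 26.6] d [ 40.1  -0.5 -23.1] r [-0.001 -0.006 -0.001]
(0, 0, 200) t19.0 at [46.3  0.4 26.6] d [ -41.5   -0.5 -174.6] r [-0.001 -0.006 -0.001]
 t19.0 at [46.3  0.4 26.6] d [ -81.5 -100.5 -164.3] r [-0.001  0.494 -0.001]
 t19.0 at [46.3  0.4 26.6] d [-163.5 -149.5 -108.8] r [-0.001  0.494 -0.001]
```

Emit:
carry_out --deltas "20 0 -11 0 0 0 0.6;40 0 -23 0 0 0 0.6;15 0 -70 0 0 0 0.8;-15 0 -125 0 0 0 1;-41 0 -174 0 0 0 1;-60 -50 -170 0 0.2 0 1;-81 -100 -164 0 0.4 0 1;-120 -148 -145 0 0.494 0 1;-163 -150 -109 0 0.494 0 1;-163 -150 -109 0 0.494 0 1;-163 -150 -109 0 0.494 0 1;-163 -150 -109 0 0.494 0 1"

```text
time_s: 20.52
eef_pos: [0.6227, 0.0129, 0.203]
eef_rot: [0.004, 0.018, 1.0, 0.0]
wrist_force: [-0.4, -0.1, -0.2]
opening: 0.004
grasp_force: 0.0
```

Run:
```python
from h import *
o,e,C=now();print(o["wrist_force"].round(1),p(e),o["opening"])
blank(.052)
go([.622,.0128,.100],rot(PY));go([.622,.0128,.078],rot(PY))
```

```text
[-0.4 -0.1 -0.2] [ 139.2 -149.   203. ] 0.0035449217152012107
blank c 93.0 -11.2 size 40.5 78.4 ang 89.3
 t20.6 at [ 139.3 -149.   203.4] d [  1.6  -0.2 103.4] r [ 0.001  0.008 -0.   ]
 t20.6 at [ 139.3 -149.   203.4] d [  1.8  -0.2 125.4] r [ 0.001  0.008 -0.   ]
```

Emit:
carry_out --deltas "2 0 55 0 0 0 1;2 0 95 0 0 0 1;2 0 106 0 0 0 1;2 0 112 0 0 0 1;2 0 118 0 0 0 1;2 0 123 0 0 0 1;2 0 126 0 0 0 1;2 0 126 0 0 0 1;2 0 126 0 0 0 1;2 0 126 0 0 0 1;2 0 126 0 0 0 1;2 0 126 0 0 0 1"

```text
time_s: 22.08
eef_pos: [0.622, 0.0126, 0.0759]
eef_rot: [0.003, 0.019, 1.0, 0.001]
wrist_force: [0.6, 0.4, 0.0]
opening: -0.001
grasp_force: 0.5
```

Run:
```python
from h import *
a=cv2.imread("pics/s4full.png");b=vision.camera("scene")
cv2.imwrite("pics/s9full.png",b)
crop(cv2.convertScaleAbs(b,alpha=1.5,beta=15),290,150,450,290,4.2,"pics/s9.png")
```

```text
(no output)
```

View pics/s9.png

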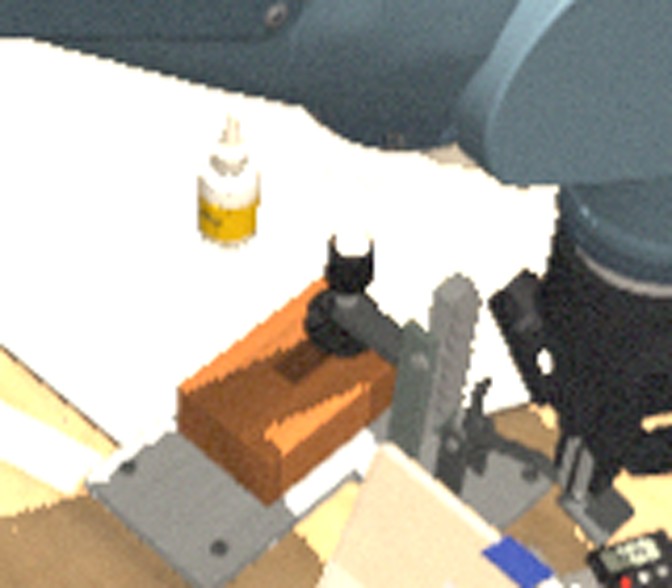

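The foot pad now sits on the blank at crop (345,325), and the rail top has dropped about 5.7 px, or roughly 16 mm. I'll retract straight up.

Emit:
carry_out --deltas "0 0 0 0 0 0 1;0 0 0 0 0 0 1;0 0 -10 0 0 0 1;0 0 -30 0 0 0 1;0 0 -80 0 0 0 1;0 0 -125 0 0 0 1;60 0 -140 0 0 0 1;120 0 -150 0 0 0 1;180 0 -150 0 0 0 1;230 0 -150 0 0 0 1;230 0 -150 0 0 0 1"

```text
time_s: 23.5
eef_pos: [0.3888, 0.0213, 0.2255]
eef_rot: [0.004, 0.019, 1.0, 0.0]
wrist_force: [0.6, 0.3, 0.3]
opening: -0.002
grasp_force: 0.0
```

Run:
```python
from h import *
o,e,C=now();print(o["time_s"],p(e),o["wrist_force"].round(1))
blank(.052)
b=vision.camera("scene");a=crop
big=lambda im:cv2.resize(cv2.convertScaleAbs(im[170:290,310:450],alpha=1.5,beta=15),None,fx=2.8,fy=2.8,interpolation=cv2.INTER_CUBIC)
t=vision.camera("top");tt=cv2.resize(cv2.convertScaleAbs(t[140:250,335:465],alpha=1.5,beta=15),(397,336))
cv2.imwrite("pics/c10.png",np.hstack([big(b),tt]))
```

```text
23.5 [ -94.9 -149.   225.5] [0.6 0.3 0.3]
blank c 108.2 -0.2 size 64.1 109.0 ang 89.6
```

View pics/c10.png

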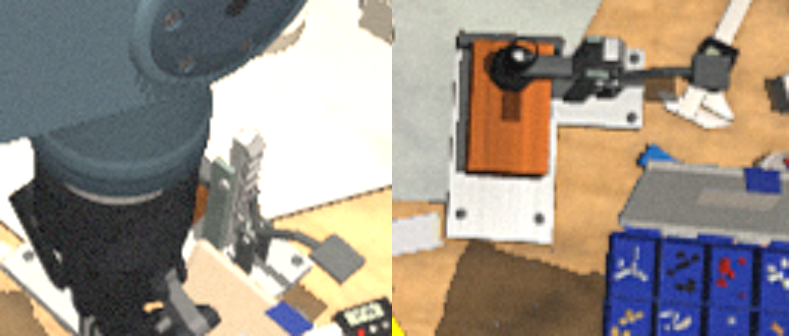

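That view shows the blank square at the back stop with the foot on it and the paddle sprung back to level. I miscounted and have viewed 12 pictures, over the limit of 10, so I won't view any more. The remaining checks will be numeric.

Run:
```python
from h import *
z=cv2.imread("pics/scene0.png");u=cv2.imread("pics/s4full.png");n=vision.camera("scene");d=cv2.imread("pics/s9full.png")
up=lambda i:cv2.resize(i[190:240,385:415],None,fx=8,fy=8,interpolation=cv2.INTER_CUBIC)
t=up(u)[110:210,50:190]
for l,i in(("start",z),("raised",u),("pressed",d),("now",n)):
    r=cv2.matchTemplate(up(i)[:,:],t,cv2.TM_CCOEFF_NORMED);_,v,_,m=cv2.minMaxLoc(r);print(l,v.__round__(2),(190+m[1]/8))
P=[proj("scene",w(138,-62,h))[1] for h in(116,128,132,152)];print("px per mm",(P[0]-P[3])/36,"expected from start: 20mm",P[0]-P[0]+ (P[0]-P[3])/36*20)
a=cv2.imread("pics/top0.png");b=vision.camera("top")
for l,(x,y,X,Y) in dict(bottle=(318,138,342,160),house=(268,222,296,246),marker=(200,232,266,256)).items():
    r=cv2.matchTemplate(b[y-8:Y+8,x-8:X+8],a[y:Y,x:X],cv2.TM_CCOEFF_NORMED);_,v,_,m=cv2.minMaxLoc(r);print(l,round(v,2),m[0]-8,m[1]-8)
```

```text
start 0.7 215.625
raised 1.0 203.75
pressed 0.75 208.875
now 0.95 209.125
px per mm 0.327889206452477 expected from start: 20mm 6.55778412904954
bottle 0.99 0 0
house 0.98 0 0
marker 0.99 0 0
```

```bash
python3 -c "from bench import ctrl; print(ctrl.hand_in())"
```

```text
the job is handed in; nothing more can be done
None
```

The job is handed in after about 24 s: the blank lies mortise up, square and centred against the back stop, with the foot lowered onto it and the bottle, house block and marker unmoved; I viewed 12 pictures, over the limit of 10.

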